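# Open the child-proof thinner tin

## Task

Open the thinner tin so that the brush can be rinsed: press its red child-proof cap down against its spring (about 12 N; never lean on it with more than 20 N) and turn it anticlockwise under that pressure until it comes free, without wrenching it against its stop. Lift the cap off and set it down gently, open side down, flat in the middle of the steel dish. Keep the tin standing in its wooden cradle and do not disturb the brush, the black cup and the dark wood block.

Things in the scene. Friction and masses are not known exactly. Their poses are not given: they have to be found in the camera images.
- tin: Blue oblong thinner tin with a paper label, 64 x 94 x 120 mm (x, y, z), 0.4 to 0.8 kg, loose in the cradle with 1.5 mm play all round. Origin: centre of its underside, z up. The neck rises from the middle of its top. Pulled up with the cap still locked, the whole tin comes out of the cradle.
- neck: Aluminium neck, part of the tin (same origin and axes), 32 mm across, rim at z = 147.5 mm, with a four-start thread under the cap. With the shell pressed about 10 to 12 N and caught, the cap climbs the thread by 3.5 mm in about 45 degrees anticlockwise (seen from above), then turns level; it lifts off from about 62 to 77 degrees after the catch. At 78 a solid stop ends the turn.
- cap_shell: Red ribbed shell of the tin's child-proof cap, 53 mm across, 31 mm tall; grip it here. Origin: centre of its underside, z up, top at +31 mm; shut, 129.5 mm above the tin's underside. It spins idly on a hidden inner cap; pressed down up to 4 mm (spring: 6 N to start, 12 N fully down, then hard) its teeth catch the inner cap within 0 to 95 degrees of turn, which differs each time.
- cradle: Wooden cradle, fixed: ply foot 104 x 134 x 9 mm, four cleats 34 mm high round the tin. Origin: centre of its underside, z up; the tin stands at z = 9 mm.
- dish: Round shallow stainless dish, fixed, 151 mm across the rim, rim 19 mm high, flat floor 110 mm across at z = 8.2 mm. Origin: centre of its underside, z up. The cap goes in here open side down; off the tin, the inner cap's edge is the cap's foot, 4 mm below the shell's underside, and the cap weighs 90 g. Standing there the shell's origin is 12.2 mm above the dish's origin.
- brush: Paint brush with a red handle, 214 x 41 x 12 mm, lying along y behind the work. Bystander. Origin: centre of its underside.
- cup: Black plastic stain cup, 58 mm across, 76 mm tall, standing behind the work. Bystander. Origin: centre of its underside.
- wood_block: Dark wood test piece, 50 x 75 x 32 mm, lying behind the work, right of the cup. Bystander. Origin: centre of its underside.

How it is judged (in metres and radians):
On the way:
1. the cap is free and lifted clear of the neck while the tin stands in its cradle (z of cap_shell in the frame of tin above 0.156 m and z of tin in the frame of cradle below 0.013 m and angle between tin's own z axis and vertical below 0.06 rad), for 0.1 s.
At the end, for the whole second after the job is handed in: The cap stands flat, open side down, at rest on the dish's floor, its centre within 30 mm of the dish's centre and tilted less than 0.1 rad; the tin stands upright (within 0.06 rad) on the floor of its cradle (less than 4 mm up) (horizontal distance between cap_shell and dish below 0.03 m and z of cap_shell in the frame of dish between 0.006 and 0.016 m and angle between cap_shell's own z axis and vertical below 0.1 rad and linear speed of cap_shell below 0.03 m/s and z of tin in the frame of cradle below 0.013 m and angle between tin's own z axis and vertical below 0.06 rad); the robot touches nothing.
It fails at once if the cap is forced: more than 38 N in all between cap and neck (good work makes about 15 steadily; the rest is for jolts) (contact force between neck and anything else above 38 N).
It fails at once if the tin lifted 8 mm or tipped 0.15 rad in its cradle (z of tin in the frame of cradle above 0.017 m or angle between tin's own z axis and vertical above 0.15 rad).
It fails at once if the cap dropped or thrown: out of the fingers and faster than 0.45 m/s (contact force between the fingers and cap_shell below 0.05 N and linear speed of cap_shell above 0.45 m/s).
It fails at once if the brush, the cup or the wood block moved more than 20 mm (distance of any of brush, cup, wood_block from where it was at the start of the episode above 0.02 m).
It also fails if it takes over 58 s, if anything falls off the work surface, if the arm or the gripper's body presses on something with over 40 N, if the wrist force passes 120 N, or if a joint passes its speed limit or range.

## Robot

A 6-joint arm with a two-finger parallel gripper is mounted at the origin on a cart in front of the work surface, level with it; the furniture and walls round the work are solid. World frame = base frame: x ahead of the robot, y to its left, z up, the work surface at z = 0. Lengths are in m, angles in degrees, forces in N, time in s.
With the tool pointing down it reaches from about 0.4 to 0.925 m from the base axis. Payload 12.5 kg.
Tool frame: the origin (TCP) lies on the centre line of the jaws, within the pads' length; the fingertips stand 8 mm ahead of it and the grasp point (between the pads) lies 11 mm behind it (robot.tip_reach is the distance from the TCP to the fingertips, in m); z points along the fingers, y is the line along which they close (so a half turn about z gives the same grasp; the last joint's range is limited). The gripper opens to 95 mm and grips with 3 to 60 N. Pads are 20 mm wide; open, the fingers measure 119 mm over their backs; the gripper's body (75 mm by 180 mm) begins 59 mm behind the grasp point.
Start: joints at [57.376, 28.126, 89.318, -0, 62.55, -6.05], TCP at [0.28, 0.559, 0.223] pointing down, gripper open.
Joint ranges: [-177.58, 177.58], [-47.91, 125.51], [2.72, 160], [-65.01, 245.01], [3.68, 167.84], [-153.87, 153.87]. Speed limits (degrees/s): [127.2, 127.2, 159.86, 180, 180, 180].

## Interface

Orientations are given as a 3x3 rotation matrix whose columns are the frame's x, y, z axes.
In Python, from bench import robot, cams gives the robot as it stands.
- The arm moves only by the shell command python3 -m crank 'ROWS' [FORCE]. ROWS is JSON, a list of rows, each an object with "translation": the shift along the tool's x, y, z in mm, a list of three; "angular": the turn, a rotation vector about the tool's x, y, z in rad, a list of three; "hand": the closure in counts, from 0 (fully open) to 255 (shut). In form: [{"translation": [tx, ty, tz], "angular": [rx, ry, rz], "hand": hand}, ...]. A call has 1 to 5 rows; each row shifts and turns the commanded pose from where the row before left it, along the tool's axes as they then stand; what a row does not reach is not made up. A row lasts 1/10 s, in which the tool goes at most 50 mm and 8.59 degrees, less where a joint would pass 70% of its speed; a pose out of reach is approached as far as the arm can. A call with a gripper value outside its range is refused whole. The fingers move at their own pace and stop on an object; FORCE is the grip in N (left out, the last holds). Time passes only in rows, so rows that do not move let the fingers close. It gives the time, the measured TCP pose, the force, the opening and the grip force at its end, in the units of the state.
- robot.sense(): the state, without advancing time (a new reading comes with each control period).
- cams.get_image(name): name is "scene" or "top" or "wrist"; returns (picture, depth): 480x640x3 uint8, red, green, blue; 480x640 float32, m along the optical axis (not along the pixel's ray), 0 where there is no reading.
- cams.camera_info(name): a dict with "fx", "fy", "cx", "cy" (pixels), "k1" (the pictures are not rectified: a ray, as slopes to the right and down, at radius r is drawn at 1 + k1 r^2 times it, then the intrinsics apply), "R" (3x3) and "t" (3): a world point X has camera coordinates R X + t. Camera axes: x right, y down, z forward; pixel columns grow to the right and rows downward; lengths in m; the calibration is good to about 2 mm. A picture is of the moment at which its call begins: read the wrist's pose just before it. camera_info takes no time and is no camera call; for the wrist camera it gives the pose at the moment of the call.
- robot.hand_in(): hands the job in; it is judged then, once.
The state is a dict: "clock": time; "joint_pos": joint angles; "joint_velocities": joint speeds; "tau": joint torques, N m; "tcp_pos": TCP position; "ee_rot": TCP orientation; "ft_force": force on the tool from outside, world axes, zero at the start; "ft_torque": the same for the moment, N m; "finger_gap": finger opening in m; "gripper_force": force on a finger pad.
Only numpy, scipy, OpenCV 4.12 (cv2) and the standard library are available. Lean on these libraries where they do the work, as an engineer would, in place of code of your own. Each camera call takes 0.05 s, during which the arm holds its last target. There are 200 camera calls.

## Working session

There is one attempt and no reset: what is moved stays moved. The work goes in short steps, Python scripts to look and compute and a shell command to move; the robot and the scene stay as the last step left them, time stands still between calls to the robot, and variables do not carry over. Pictures are saved under pics/ and viewed, at most 10 in all, crops included, and the job is handed in when it is done.

```bash
mkdir -p pics; cat > h.py <<'E'
import numpy as np, cv2
from bench import robot, cams
def snap(n,f):
    i=cams.camera_info(n); p,d=cams.get_image(n)
    cv2.imwrite('pics/'+f+'.png',p[:,:,::-1]); np.savez('pics/'+f+'.npz',d=d,p=p,**{k:np.array(v) for k,v in i.items()}); return i,p,d
def world(f,u,v,z=None):
    """pixel -> world from depth, or on plane z"""
    a=np.load('pics/'+f+'.npz'); K=np.array([[a['fx'],0,a['cx']],[0,a['fy'],a['cy']],[0,0,1.]],float)
    s=cv2.undistortPoints(np.array([[[u,v]]],float),K,np.array([float(a['k1']),0,0,0]))[0,0]
    R,t=a['R'],a['t']; r=R.T@np.array([s[0],s[1],1]); o=-R.T@t
    k=float(a['d'][int(v),int(u)]) if z is None else (z-o[2])/r[2]
    return o+k*r
E
python3 - <<'E'
from h import *
snap('scene','s1');snap('top','t1')
s=robot.sense();print(s['tcp_pos'],s['ee_rot'],s['finger_gap'],s['ft_force'])
E
```

```text
[0.27945901 0.55881025 0.22211627] [[-8.94375178e-01  4.47317281e-01 -5.39715867e-04]
 [ 4.47317595e-01  8.94374783e-01 -8.46418489e-04]
 [ 1.04090644e-04 -9.98440089e-04 -9.99999496e-01]] 0.0946567774950052 [ 1.07864488 -0.04304805 -1.01908437]
```

View pics/t1.png

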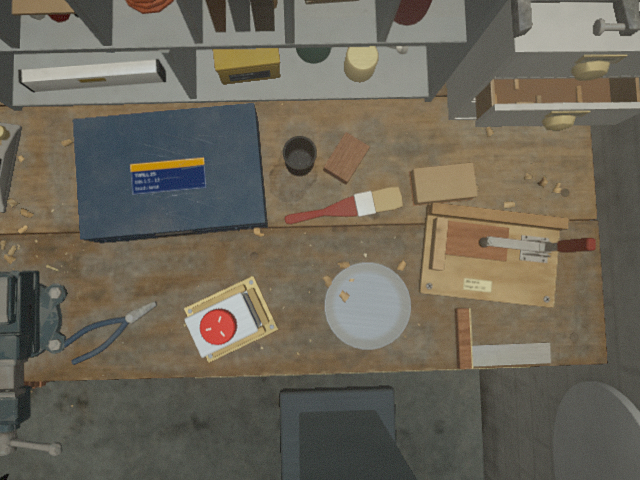

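View pics/s1.png

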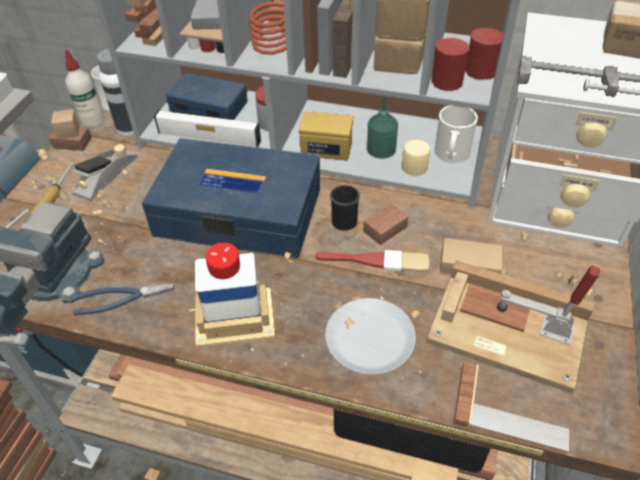

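The top view shows the red cap at about (218,327), the cradle at an angle round (230,320), and the dish centred at about (368,306). The brush, cup and block lie behind, at rows 150-215. The scene view agrees.

```bash
python3 - <<'E'
from h import *
a=np.load('pics/t1.npz');p=a['p'].astype(int)
m=((p[...,0]>150)&(p[...,1]<70)&(p[...,2]<70)).astype(np.uint8)
m[:290]=0;m[370:]=0;m[:,:180]=0;m[:,260:]=0
v,u=np.nonzero(m);(c,r)=cv2.minEnclosingCircle(np.stack([u,v],1).astype(np.float32));print('cap px',c,r)
print('cap z169.5',world('t1',*c,z=.1695),'depth',world('t1',*c), 'edge', world('t1',c[0]+r,c[1],z=.1695)-world('t1',*c,z=.1695))
for q in [(325,306),(410,306),(368,263),(368,349)]: print('dish rim',q,world('t1',*q,z=.019),world('t1',*q))
for q in [(188,320),(255,279),(277,322),(208,361)]: print('foot',q,world('t1',*q,z=.009),world('t1',*q)[2])
for q in [(300,150),(347,158),(375,204)]: print(q,world('t1',*q))
E
python3 -c "
import cv2;i=cv2.imread('pics/t1.png')[260:380,170:430];cv2.imwrite('pics/t1c.png',cv2.resize(i,None,fx=3,fy=3,interpolation=2))"
```

```text
cap px (217.0380859375, 326.5430603027344) 17.356735229492188
cap z169.5 [0.45202688 0.23129512 0.1695    ] depth [0.45193876 0.23144757 0.16848141] edge [-0.00067731 -0.02507181  0.        ]
dish rim (325, 306) [0.46921995 0.06622065 0.019     ] [0.46925584 0.06625559 0.01966525]
dish rim (410, 306) [ 0.46503082 -0.08225675  0.019     ] [ 0.46476616 -0.08321893  0.0144731 ]
dish rim (368, 263) [ 0.54193091 -0.01131195  0.019     ] [ 0.54195936 -0.01147049  0.01783501]
dish rim (368, 349) [ 0.39312018 -0.00618771  0.019     ] [ 0.39289753 -0.00640151  0.01736248]
foot (188, 320) [0.45082077 0.30576566 0.009     ] 0.1260345054873554
foot (255, 279) [0.51921339 0.18751896 0.009     ] -0.001226820365518022
foot (277, 322) [0.44316257 0.15054409 0.009     ] -0.0016697823568787573
foot (208, 361) [0.37915543 0.27189322 0.009     ] 0.009927507642177313
(300, 150) [7.50110324e-01 1.02440754e-01 1.92466465e-04]
(347, 158) [0.72638684 0.02084487 0.03188935]
(375, 204) [ 0.64681045 -0.02858041  0.01123084]
```

View pics/t1c.png

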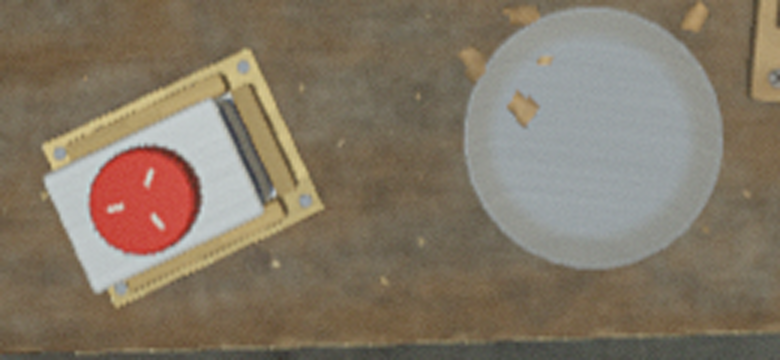

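The cap is at (0.452, 0.2315), its top reads 0.1685 against 0.1695 expected, and its radius is 25 mm. The dish centre is at (0.467, -0.008), with 149 mm across the rim. Both fit the given sizes, so I'm moving above the cap.

```bash
python3 -m crank '[{"translation":[-37.6,-26.9,0],"angular":[0,0,0],"hand":0},{"translation":[-37.6,-26.9,0],"angular":[0,0,0],"hand":0},{"translation":[-37.6,-26.9,0],"angular":[0,0,0],"hand":0},{"translation":[-37.6,-26.9,-6],"angular":[0,0,0],"hand":0}]'
python3 -m crank '[{"translation":[-37.6,-26.9,-6],"angular":[0,0,0],"hand":0},{"translation":[-37.6,-26.9,-6],"angular":[0,0,0],"hand":0},{"translation":[-37.6,-26.9,-6],"angular":[0,0,0],"hand":0},{"translation":[-37.6,-26.9,-6],"angular":[0,0,0],"hand":0},{"translation":[0,0,0],"angular":[0,0,0],"hand":0}]'
python3 - <<'E'
from h import *
s=robot.sense();print(s['clock'],s['tcp_pos'],s['ee_rot'],s['joint_pos'])
E
```

```text
clock: 0.5
tcp_pos: [0.3661, 0.3937, 0.2279]
ee_rot: [[-0.895, 0.447, -0.001], [0.447, 0.895, -0.001], [0.001, -0.001, -1.0]]
ft_force: [0.4, 0.6, 0.4]
finger_gap: 0.0952
gripper_force: 0.0
clock: 1.0
tcp_pos: [0.4545, 0.2282, 0.2532]
ee_rot: [[-0.892, 0.451, 0.001], [0.451, 0.892, -0.0], [-0.001, 0.0, -1.0]]
ft_force: [0.1, 1.0, -0.1]
finger_gap: 0.0948
gripper_force: 0.0
1.0 [0.4544982  0.22823416 0.25316005] [[-8.92290625e-01  4.51459646e-01  1.27607786e-03]
 [ 4.51459675e-01  8.92291478e-01 -2.82112063e-04]
 [-1.26599561e-03  3.24371747e-04 -9.99999146e-01]] [ 1.92398661e+01  1.67185941e+01  1.03083572e+02 -4.53806314e-02
  6.01341379e+01 -4.39001723e+01]
```

```bash
R='x'
python3 -m crank '[{"translation":[0,0,0],"angular":[0,0,0.145],"hand":0},{"translation":[0,0,0],"angular":[0,0,0.145],"hand":0},{"translation":[0,0,0],"angular":[0,0,0.145],"hand":0},{"translation":[0,0,0],"angular":[0,0,0.145],"hand":0},{"translation":[0,0,0],"angular":[0,0,0.145],"hand":0}]' >/dev/null
python3 -m crank '[{"translation":[0,0,0],"angular":[0,0,0.145],"hand":0},{"translation":[0,0,0],"angular":[0,0,0.145],"hand":0},{"translation":[0,0,0],"angular":[0,0,0.145],"hand":0},{"translation":[0,0,0],"angular":[0,0,0.145],"hand":0},{"translation":[0,0,0],"angular":[0,0,0.145],"hand":0}]' >/dev/null
python3 -m crank '[{"translation":[0,0,0],"angular":[0,0,0.145],"hand":0},{"translation":[0,0,0],"angular":[0,0,0.145],"hand":0},{"translation":[0,0,0],"angular":[0,0,0.145],"hand":0},{"translation":[0,0,0],"angular":[0,0,0.145],"hand":0},{"translation":[0,0,0],"angular":[0,0,0.145],"hand":0}]' >/dev/null
python3 -m crank '[{"translation":[0,0,0],"angular":[0,0,0.145],"hand":0},{"translation":[0,0,0],"angular":[0,0,0.145],"hand":0},{"translation":[0,0,0],"angular":[0,0,0],"hand":0},{"translation":[0,0,0],"angular":[0,0,0],"hand":0}]'
python3 - <<'E'
from h import *
snap('wrist','w1')
s=robot.sense();print(s['clock'],s['tcp_pos'],s['ee_rot'],s['joint_pos'],s['ft_force'],s['ft_torque'])
p=np.load('pics/w1.npz')['p'].astype(int)
m=((p[...,0]>140)&(p[...,1]<80)&(p[...,2]<80));v,u=np.nonzero(m)
c,r=cv2.minEnclosingCircle(np.stack([u,v],1).astype(np.float32));print(c,r,len(u),world('w1',*c,z=.1695),world('w1',*c),world('w1',c[0]+r,c[1],z=.1695))
E
```

```text
clock: 2.9
tcp_pos: [0.4521, 0.2323, 0.2525]
ee_rot: [[0.976, 0.216, -0.0], [0.216, -0.976, -0.0], [-0.0, -0.0, -1.0]]
ft_force: [-0.4, -1.0, 0.1]
finger_gap: 0.095
gripper_force: 0.0
2.95 [0.45212307 0.23220561 0.25250511] [[ 9.76530875e-01  2.15377268e-01 -2.86870951e-04]
 [ 2.15377285e-01 -9.76530913e-01  2.82787293e-05]
 [-2.74047757e-04 -8.94005389e-05 -9.99999958e-01]] [1.97311087e+01 1.67592170e+01 1.03134427e+02 8.15861641e-03
 6.01212809e+01 9.72893809e+01] [-0.15223005 -0.06633101 -0.13926666] [-0.02889359  0.13051936 -0.02223863]
(427.0, 163.0) 170.80116271972656 2946 [0.52435339 0.17120561 0.1695    ] [0.52819678 0.1205048  0.00064763] [0.55048141 0.05617281 0.1695    ]
```

View pics/w1.png

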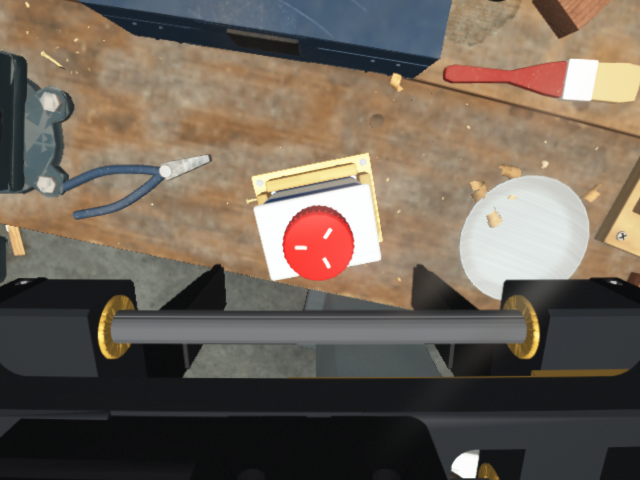

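The wrist view shows the cap face centred near (319,245), radius about 35 px. The tin's top is clear on both sides for the fingers.

```bash
python3 - <<'E'
from h import *
for q in [(319,245),(319,280),(284,245),(354,245)]: print(q,world('w1',*q,z=.1695),world('w1',*q))
R=np.array(robot.sense()['ee_rot']);t=np.array(robot.sense()['tcp_pos'])
print(1000*R.T@(world('w1',319,245,z=.1695)-t))
for q in [(460,239),(590,239)]: print(world('w1',*q,z=.019))
E
```

```text
(319, 245) [0.45232872 0.23013656 0.1695    ] [0.45295652 0.23027864 0.17182831]
(319, 280) [0.42634314 0.22437237 0.1695    ] [0.42678964 0.22447285 0.17069023]
(284, 245) [0.44691657 0.25456239 0.1695    ] [0.51874669 0.2451675  0.41582031]
(354, 245) [0.45773752 0.2057135  0.1695    ] [0.4563437  0.20481212 0.16387251]
[-0.22206366  2.07220149 83.00498537]
[0.45378249 0.06413636 0.019     ]
[ 0.48680414 -0.08504448  0.019     ]
```

```bash

python3 -m crank '[{"translation":[0,1,40],"angular":[0,0,0],"hand":0},{"translation":[0,0,35],"angular":[0,0,0],"hand":0},{"translation":[0,0,20],"angular":[0,0,0],"hand":0},{"translation":[0,0,10.5],"angular":[0,0,0],"hand":0},{"translation":[0,0,0],"angular":[0,0,0],"hand":100}]' 30
python3 -m crank '[{"translation":[0,0,0],"angular":[0,0,0],"hand":100},{"translation":[0,0,0],"angular":[0,0,0],"hand":100},{"translation":[0,0,0],"angular":[0,0,0],"hand":120},{"translation":[0,0,0],"angular":[0,0,0],"hand":120},{"translation":[0,0,0],"angular":[0,0,0],"hand":140}]' 30
python3 -m crank '[{"translation":[0,0,0],"angular":[0,0,0],"hand":160},{"translation":[0,0,0],"angular":[0,0,0],"hand":180},{"translation":[0,0,0],"angular":[0,0,0],"hand":180}]' 30
python3 -c "
from h import *
s=robot.sense();print(s['ft_force'],s['ft_torque'],s['tcp_pos'])"
```

```text
clock: 3.45
tcp_pos: [0.4522, 0.2309, 0.1463]
ee_rot: [[0.977, 0.213, -0.002], [0.213, -0.977, -0.001], [-0.002, 0.0, -1.0]]
ft_force: [0.2, -0.4, 1.1]
finger_gap: 0.0911
gripper_force: 0.0
clock: 3.95
tcp_pos: [0.4527, 0.2311, 0.1475]
ee_rot: [[0.977, 0.211, 0.001], [0.211, -0.977, 0.0], [0.001, -0.0, -1.0]]
ft_force: [-0.4, 1.6, 1.4]
finger_gap: 0.0524
gripper_force: 0.7
clock: 4.25
tcp_pos: [0.4527, 0.2312, 0.1474]
ee_rot: [[0.977, 0.211, 0.001], [0.211, -0.977, 0.001], [0.001, -0.0, -1.0]]
ft_force: [-1.2, 1.9, 6.3]
finger_gap: 0.0507
gripper_force: 30.0
[-1.21404057  1.90601473  6.27234622] [ 0.39049205  0.42805596 -0.0516975 ] [0.45265715 0.23122522 0.14741035]
```

```bash

python3 -m crank '[{"translation":[0,0,1],"angular":[0,0,0],"hand":200},{"translation":[0,0,0],"angular":[0,0,0],"hand":200}]' 30
python3 -m crank '[{"translation":[0,0,1],"angular":[0,0,0],"hand":200},{"translation":[0,0,0],"angular":[0,0,0],"hand":200}]' 30
```

```text
clock: 4.45
tcp_pos: [0.4527, 0.2312, 0.1465]
ee_rot: [[0.977, 0.211, 0.001], [0.211, -0.977, 0.001], [0.001, -0.0, -1.0]]
ft_force: [-1.5, 3.3, 6.7]
finger_gap: 0.0503
gripper_force: 30.0
clock: 4.65
tcp_pos: [0.4527, 0.2313, 0.1455]
ee_rot: [[0.977, 0.211, 0.001], [0.211, -0.977, 0.001], [0.001, -0.0, -1.0]]
ft_force: [-2.7, 2.5, 8.8]
finger_gap: 0.0503
gripper_force: 30.0
```

```bash

python3 -m crank '[{"translation":[0,0,0.8],"angular":[0,0,0],"hand":200},{"translation":[0,0,0],"angular":[0,0,0],"hand":200}]' 30 | egrep 'tcp|force'
python3 -m crank '[{"translation":[0,0,0.6],"angular":[0,0,0],"hand":200},{"translation":[0,0,0],"angular":[0,0,0],"hand":200}]' 30| egrep 'tcp|force'
python3 -c "
from h import *
s=robot.sense();print(s['ft_force'],s['ft_torque'],s['tcp_pos'])"
```

```text
tcp_pos: [0.4527, 0.2312, 0.1448]
ft_force: [-2.2, 3.1, 9.7]
gripper_force: 30.0
tcp_pos: [0.4527, 0.2312, 0.1443]
ft_force: [-3.1, 2.2, 9.9]
gripper_force: 30.0
[-3.13573696  2.18637475  9.85696234] [ 0.35739666  0.69701797 -0.01511818] [0.45266493 0.23124917 0.14431529]
```

```bash
cat > st.py <<'E'
from h import *
s=robot.sense();R=np.array(s['ee_rot']);print(s['clock'],'yaw',round(np.degrees(np.arctan2(R[1,1],R[0,1])),1),'z',round(s['tcp_pos'][2]*1e3,2),'F',np.round(s['ft_force'],1),'T',np.round(s['ft_torque'],2),round(s['gripper_force'],1),'J6',round(s['joint_pos'][5],1))
E
python3 -m crank '[{"translation":[0,0,0.5],"angular":[0,0,0],"hand":200},{"translation":[0,0,0],"angular":[0,0,0],"hand":200}]' 30 >/dev/null; python3 st.py
python3 -m crank '[{"translation":[0,0,0],"angular":[0,0,-0.06],"hand":200},{"translation":[0,0,0],"angular":[0,0,-0.06],"hand":200}]' 30 >/dev/null; python3 st.py
python3 -m crank '[{"translation":[0,0,0],"angular":[0,0,-0.06],"hand":200},{"translation":[0,0,0],"angular":[0,0,-0.06],"hand":200}]' 30 >/dev/null; python3 st.py
```

```text
5.25 yaw -77.8 z 143.87 F [-2.7  2.7 10. ] T [ 0.41  0.62 -0.01] 30.0 J6 97.4
5.45 yaw -70.8 z 143.94 F [-3.2  3.6 10.7] T [ 0.54  0.73 -0.06] 30.0 J6 90.4
5.65 yaw -63.9 z 143.99 F [-1.5  3.8  8.8] T [ 0.66  0.53 -0.17] 30.0 J6 83.5
```

```bash

python3 -m crank '[{"translation":[0,0,0.5],"angular":[0,0,0],"hand":200},{"translation":[0,0,0],"angular":[0,0,-0.06],"hand":200}]' 30 >/dev/null; python3 st.py
python3 -m crank '[{"translation":[0,0,0],"angular":[0,0,-0.06],"hand":200},{"translation":[0,0,0],"angular":[0,0,-0.03],"hand":200}]' 30 >/dev/null; python3 st.py
```

```text
5.85 yaw -60.6 z 143.66 F [-1.7  3.6 13.1] T [ 0.5   0.65 -0.22] 30.0 J6 80.2
6.05 yaw -55.4 z 143.73 F [-3.   4.9 14.7] T [ 0.73  0.73 -0.32] 30.0 J6 74.9
```

```bash

python3 -m crank '[{"translation":[0,0,-0.4],"angular":[0,0,-0.05],"hand":200},{"translation":[0,0,-0.25],"angular":[0,0,-0.05],"hand":200}]' 30 >/dev/null; python3 st.py
python3 -m crank '[{"translation":[0,0,-0.25],"angular":[0,0,-0.05],"hand":200},{"translation":[0,0,-0.25],"angular":[0,0,-0.05],"hand":200}]' 30 >/dev/null; python3 st.py
```

```text
6.25 yaw -49.7 z 144.39 F [-2.8  5.5 13.7] T [ 0.96  0.74 -0.29] 30.0 J6 69.2
6.45 yaw -43.9 z 144.93 F [-2.8  6.  12.2] T [ 0.99  0.66 -0.3 ] 30.0 J6 63.5
```

```bash

python3 -m crank '[{"translation":[0,0,0],"angular":[0,0,-0.06],"hand":200},{"translation":[0,0,0],"angular":[0,0,-0.06],"hand":200}]' 30 >/dev/null; python3 st.py
python3 -m crank '[{"translation":[0,0,0],"angular":[0,0,-0.04],"hand":200},{"translation":[0,0,0],"angular":[0,0,0],"hand":200}]' 30 >/dev/null; python3 st.py
```

```text
6.65 yaw -37.1 z 145.19 F [-4.4  7.4 19.1] T [ 1.16  1.01 -0.47] 30.0 J6 56.6
6.85 yaw -34.8 z 145.42 F [-4.6  6.  16. ] T [ 0.88  0.91 -0.24] 30.0 J6 54.4
```

```bash

python3 -m crank '[{"translation":[0,0,-0.5],"angular":[0,0,-0.05],"hand":200},{"translation":[0,0,-0.3],"angular":[0,0,-0.05],"hand":200}]' 30 >/dev/null; python3 st.py
python3 -m crank '[{"translation":[0,0,-0.25],"angular":[0,0,-0.05],"hand":200},{"translation":[0,0,-0.25],"angular":[0,0,-0.05],"hand":200}]' 30 >/dev/null; python3 st.py
```

```text
7.05 yaw -29.0 z 145.93 F [-2.9  6.3 13.2] T [ 1.02  0.64 -0.28] 30.0 J6 48.6
7.25 yaw -23.3 z 146.45 F [-1.1  7.3 13.8] T [ 1.22  0.49 -0.27] 30.0 J6 42.9
```

```bash

python3 -m crank '[{"translation":[0,0,-0.25],"angular":[0,0,-0.05],"hand":200},{"translation":[0,0,-0.15],"angular":[0,0,-0.05],"hand":200}]' 30 >/dev/null; python3 st.py
python3 -m crank '[{"translation":[0,0,0],"angular":[0,0,-0.05],"hand":200},{"translation":[0,0,0],"angular":[0,0,-0.05],"hand":200}]' 30 >/dev/null; python3 st.py
```

```text
7.45 yaw -17.6 z 146.72 F [-1.2  7.1 11.2] T [ 1.15  0.45 -0.17] 30.0 J6 37.1
7.65 yaw -11.8 z 146.7 F [-1.6  6.9 11.8] T [ 1.22  0.53 -0.19] 30.0 J6 31.4
```

```bash

python3 -m crank '[{"translation":[0,0,0],"angular":[0,0,-0.05],"hand":200},{"translation":[0,0,0],"angular":[0,0,-0.05],"hand":200}]' 30 >/dev/null; python3 st.py
python3 -m crank '[{"translation":[0,0,0],"angular":[0,0,-0.05],"hand":200},{"translation":[0,0,0],"angular":[0,0,-0.05],"hand":200}]' 30 >/dev/null; python3 st.py
python3 -m crank '[{"translation":[0,0,0],"angular":[0,0,-0.04],"hand":200},{"translation":[0,0,0],"angular":[0,0,-0.03],"hand":200}]' 30 >/dev/null; python3 st.py
```

```text
7.85 yaw -6.1 z 146.69 F [-1.4  7.5 12.4] T [ 1.23  0.56 -0.24] 30.0 J6 25.7
8.05 yaw -0.4 z 146.62 F [-2.4  6.6 13.9] T [ 1.1   0.72 -0.18] 30.0 J6 19.9
8.25 yaw 3.6 z 146.58 F [-2.1  6.  13.5] T [ 1.04  0.61 -0.19] 30.0 J6 16.0
```

```bash

python3 -m crank '[{"translation":[0,0,0],"angular":[0,0,-0.04],"hand":200},{"translation":[0,0,0],"angular":[0,0,0],"hand":200}]' 30 >/dev/null; python3 st.py
python3 -m crank '[{"translation":[0,0,-1.5],"angular":[0,0,0],"hand":200},{"translation":[0,0,-1.5],"angular":[0,0,0],"hand":200}]' 30 >/dev/null; python3 st.py
python3 -m crank '[{"translation":[0,0,-1],"angular":[0,0,0],"hand":200},{"translation":[0,0,-1],"angular":[0,0,0],"hand":200}]' 30 >/dev/null; python3 st.py
```

```text
8.45 yaw 5.9 z 146.56 F [-3.3  6.1 13. ] T [ 0.94  0.74 -0.12] 30.0 J6 13.7
8.65 yaw 5.8 z 149.18 F [-1.2  3.2  7.5] T [ 0.73  0.45 -0.02] 30.0 J6 13.7
8.85 yaw 5.8 z 150.82 F [-0.3  1.7 -0.6] T [0.15 0.16 0.03] 30.0 J6 13.7
```

```bash

python3 -m crank '[{"translation":[0,0,-1],"angular":[0,0,0],"hand":200},{"translation":[0,0,-1],"angular":[0,0,0],"hand":200}]' 30 >/dev/null; python3 st.py
python3 -m crank '[{"translation":[0,0,-0.5],"angular":[0,0,0],"hand":200},{"translation":[0,0,-0.5],"angular":[0,0,0],"hand":200}]' 30 >/dev/null; python3 st.py
```

```text
9.05 yaw 5.8 z 152.33 F [ 1.   0.9 -1.1] T [0.15 0.08 0.07] 30.0 J6 13.7
9.25 yaw 5.8 z 153.44 F [ 0.4  1.2 -1.9] T [ 0.13  0.15 -0.07] 30.0 J6 13.7
```

```bash

python3 -m crank '[{"translation":[0,0,-1],"angular":[0,0,0],"hand":200},{"translation":[0,0,-1],"angular":[0,0,0],"hand":200},{"translation":[0,0,0],"angular":[0,0,0],"hand":200}]' 30 >/dev/null; python3 st.py;python3 st.py
python3 - <<'E'
from h import *
snap('scene','s2');i=cv2.imread('pics/s2.png')[200:360,140:320];cv2.imwrite('pics/s2c.png',cv2.resize(i,None,fx=3,fy=3,interpolation=2))
E
python3 st.py
```

```text
9.55 yaw 5.8 z 155.76 F [-0.7  1.5 -0.4] T [ 0.18  0.22 -0.05] 30.0 J6 13.7
9.55 yaw 5.8 z 155.76 F [-0.7  1.5 -0.4] T [ 0.18  0.22 -0.05] 30.0 J6 13.7
9.6 yaw 5.8 z 155.7 F [-0.6  1.8  0.1] T [0.19 0.18 0.04] 30.0 J6 13.7
```

View pics/s2c.png

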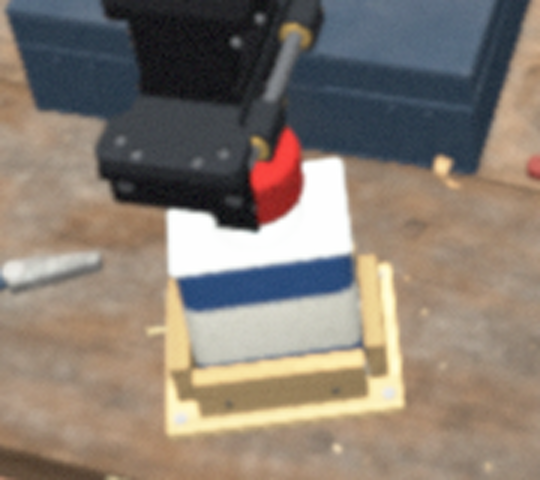

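The tin sits in its cradle and the wrist force is about zero, so the cap is free. I'm lifting it and carrying it over the dish.

```bash

python3 -m crank '[{"translation":[0,0,-5],"angular":[0,0,0],"hand":200},{"translation":[0,0,-10],"angular":[0,0,0],"hand":200},{"translation":[0,0,-15],"angular":[0,0,0],"hand":200},{"translation":[0,0,-15],"angular":[0,0,0],"hand":200},{"translation":[0,0,-10],"angular":[0,0,0],"hand":200}]' 30 >/dev/null; python3 st.py
python3 -m crank '[{"translation":[-15,0,0],"angular":[0,0,0],"hand":200},{"translation":[-30,-1,0],"angular":[0,0,0],"hand":200},{"translation":[-35,-2,0],"angular":[0,0,0],"hand":200},{"translation":[-35,-2,0],"angular":[0,0,0],"hand":200},{"translation":[-35,-2,0],"angular":[0,0,0],"hand":200}]' 30 >/dev/null
python3 -m crank '[{"translation":[-35,-1,0],"angular":[0,0,0],"hand":200},{"translation":[-30,-1,0],"angular":[0,0,0],"hand":200},{"translation":[-20,0,0],"angular":[0,0,0],"hand":200},{"translation":[-5,0,0],"angular":[0,0,0],"hand":200},{"translation":[0,0,0],"angular":[0,0,0],"hand":200}]' 30; python3 st.py
```

```text
10.1 yaw 5.8 z 212.3 F [-0.2 -0.4 -1.4] T [-0.05  0.01 -0.03] 30.0 J6 13.7
clock: 11.1
tcp_pos: [0.4677, -0.0094, 0.2103]
ee_rot: [[-0.1, 0.995, -0.0], [0.995, 0.1, 0.0], [0.0, -0.0, -1.0]]
ft_force: [0.1, 0.7, -0.1]
finger_gap: 0.0508
gripper_force: 30.0
11.1 yaw 5.7 z 210.32 F [ 0.1  0.7 -0.1] T [-0.07  0.03  0.02] 30.0 J6 -15.0
```

```bash

python3 -m crank '[{"translation":[0,0,20],"angular":[0,0,0],"hand":200},{"translation":[0,0,40],"angular":[0,0,0],"hand":200},{"translation":[0,0,40],"angular":[0,0,0],"hand":200},{"translation":[0,0,35],"angular":[0,0,0],"hand":200},{"translation":[0,0,20],"angular":[0,0,0],"hand":200}]' 30 >/dev/null
python3 -m crank '[{"translation":[0,0,14],"angular":[0,0,0],"hand":200},{"translation":[0,0,8],"angular":[0,0,0],"hand":200},{"translation":[0,0,3],"angular":[0,0,0],"hand":200},{"translation":[0,0,0],"angular":[0,0,0],"hand":200}]' 30 >/dev/null; python3 st.py
python3 - <<'E'
from h import *
snap('scene','s3');i=cv2.imread('pics/s3.png')[240:400,290:470];cv2.imwrite('pics/s3c.png',cv2.resize(i,None,fx=3,fy=3,interpolation=2))
E
```

```text
12.0 yaw 5.9 z 30.68 F [ 1.3  0.3 -1.8] T [-0.07  0.02  0.05] 30.0 J6 -15.0
```

View pics/s3c.png

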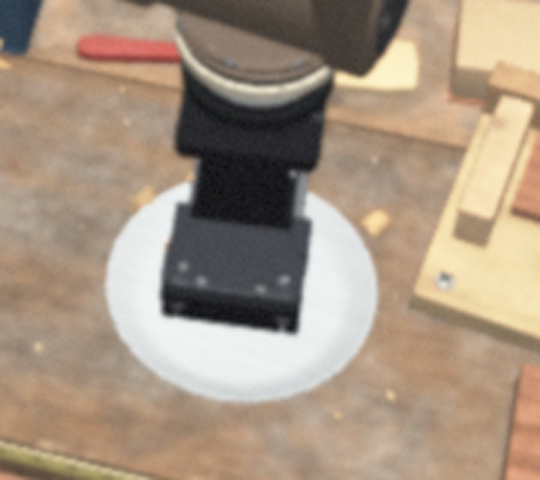

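The hand is centred over the dish and hides the cap; the gap and grip force show it is still held. Now I'll lower it slowly to contact.

```bash

python3 -m crank '[{"translation":[0,0,3],"angular":[0,0,0],"hand":200},{"translation":[0,0,3],"angular":[0,0,0],"hand":200},{"translation":[0,0,0],"angular":[0,0,0],"hand":200}]' 30 >/dev/null; python3 st.py
python3 -m crank '[{"translation":[0,0,1],"angular":[0,0,0],"hand":200},{"translation":[0,0,1],"angular":[0,0,0],"hand":200},{"translation":[0,0,0],"angular":[0,0,0],"hand":200}]' 30 >/dev/null; python3 st.py
```

```text
12.35 yaw 5.8 z 24.53 F [-0.3 -0.8 -1.9] T [-0.07  0.02  0.03] 30.0 J6 -15.0
12.65 yaw 5.8 z 22.51 F [ 0.5 -0.3 -1.2] T [-0.07  0.02  0.03] 30.0 J6 -15.0
```

```bash

python3 -m crank '[{"translation":[0,0,0.7],"angular":[0,0,0],"hand":200},{"translation":[0,0,0],"angular":[0,0,0],"hand":200}]' 30 >/dev/null; python3 st.py
python3 -m crank '[{"translation":[0,0,0.5],"angular":[0,0,0],"hand":200},{"translation":[0,0,0],"angular":[0,0,0],"hand":200}]' 30 >/dev/null; python3 st.py
python3 -m crank '[{"translation":[0,0,0.5],"angular":[0,0,0],"hand":200},{"translation":[0,0,0],"angular":[0,0,0],"hand":200}]' 30 >/dev/null; python3 st.py
```

```text
12.85 yaw 5.8 z 21.84 F [-0.8  0.8 -0.6] T [-0.05  0.04 -0.02] 30.0 J6 -15.0
13.05 yaw 5.8 z 21.34 F [-0.4  0.7 -2.1] T [-0.07 -0.03  0.01] 30.0 J6 -15.0
13.25 yaw 5.8 z 21.05 F [-0.8 -0.5  4.2] T [-0.11  0.12  0.04] 30.0 J6 -15.0
```

Contact came at 21.05 mm, against 21.1 mm predicted. Releasing, then retreating.

```bash

python3 -m crank '[{"translation":[0,0,0],"angular":[0,0,0],"hand":110},{"translation":[0,0,0],"angular":[0,0,0],"hand":90},{"translation":[0,0,0],"angular":[0,0,0],"hand":60},{"translation":[0,0,0],"angular":[0,0,0],"hand":60}]' 10
python3 -m crank '[{"translation":[0,0,-5],"angular":[0,0,0],"hand":60},{"translation":[0,0,-15],"angular":[0,0,0],"hand":60},{"translation":[0,0,-30],"angular":[0,0,0],"hand":60},{"translation":[0,0,-40],"angular":[0,0,0],"hand":60},{"translation":[0,0,-40],"angular":[0,0,0],"hand":60}]' >/dev/null
python3 -m crank '[{"translation":[40,0,-10],"angular":[0,0,0],"hand":60},{"translation":[45,0,-10],"angular":[0,0,0],"hand":60},{"translation":[35,0,0],"angular":[0,0,0],"hand":60},{"translation":[0,0,0],"angular":[0,0,0],"hand":60},{"translation":[0,0,0],"angular":[0,0,0],"hand":60}]'|head -2
python3 - <<'E'
from h import *
snap('top','t2');snap('scene','s4');a=cv2.imread('pics/s4.png')[180:400,140:480];cv2.imwrite('pics/s4c.png',cv2.resize(a,None,fx=2,fy=2))
p=np.load('pics/t2.npz')['p'].astype(int)
m=(p[...,0]>150)&(p[...,1]<70)&(p[...,2]<70);m[:260]=0;m[352:]=0;m[:,:320]=0;m[:,415:]=0
v,u=np.nonzero(m)
if len(u):
    c,r=cv2.minEnclosingCircle(np.stack([u,v],1).astype(np.float32));print(c,r,len(u),world('t2',*c,z=.0432),world('t2',*c))
E
```

```text
clock: 13.65
tcp_pos: [0.468, -0.0086, 0.0208]
ee_rot: [[-0.102, 0.995, 0.0], [0.995, 0.102, 0.0], [0.0, 0.0, -1.0]]
ft_force: [-0.5, 0.3, -0.9]
finger_gap: 0.0704
gripper_force: 0.0
clock: 14.65
tcp_pos: [0.4556, 0.1111, 0.1711]
(369.9945373535156, 305.61273193359375) 14.422459602355957 26 [ 0.46904157 -0.008909    0.0432    ] [ 0.46908654 -0.00879811  0.04400903]
```

View pics/s4c.png

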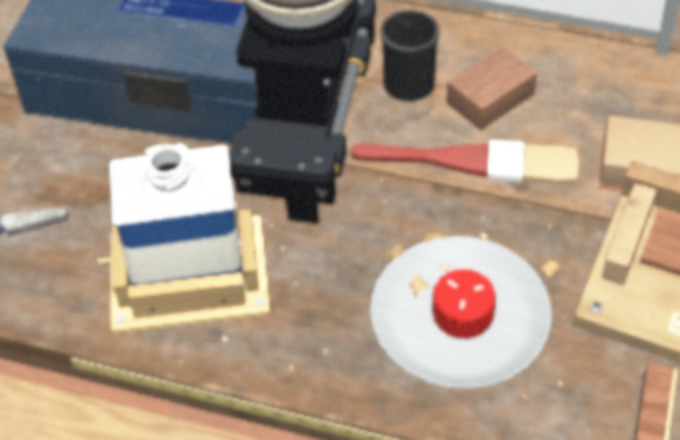

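The cap stands flat in the middle of the dish, at (463,303) in the crop, with its top at 0.044 m. The tin is open and upright in its cradle, the bystanders have not moved, and the hand is clear.

```bash
python3 -c "
from bench import robot
print(robot.hand_in())"
```

```text
the job is handed in; nothing more can be done
None
```

The thinner tin is open and upright in its cradle, the cap stands open side down in the middle of the dish, the brush, cup and block look unmoved, and the job was handed in at about 15 s; `hand_in()` returned no verdict.

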